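Objectives from the cleaning tray to the rack, in order of length

ROBOT

A 7-joint arm with a two-finger parallel gripper is mounted at the origin on the work surface. World frame = base frame: x ahead of the robot, y to its left, z up, the work surface at z = 0. Lengths are in m, angles in rad, forces in N, time in s.
With the tool pointing down it reaches from about 0.4 to 0.85 m from the base axis. Payload 10.4 kg.
Tool frame: the origin (TCP) lies on the centre line of the jaws, within the pads' length; the fingertips stand 8 mm ahead of it and the grasp point (between the pads) lies 11 mm behind it (r.finger_overhang is the distance from the TCP to the fingertips, in m); z points along the fingers, y is the line along which they close (so a half turn about z gives the same grasp; the last joint's range is limited). The gripper opens to 87 mm and grips with 3 to 60 N. Pads are 19 mm wide; open, the fingers measure 117 mm over their backs; the gripper's body (75 mm by 190 mm) begins 51 mm behind the grasp point.
Start: joints at [-1.323, 0.332, -0.065, 1.46, 0.022, 1.35, -0.088], TCP at [0.167, 0.602, 0.231] pointing down, gripper open.
Joint ranges: [-2.6, 2.6], [-0.5, 2.12], [-1.47, 1.34], [0.16, 2.42], [-1.27, 4.41], [0.06, 2.06], [-2.6, 2.6]. Speed limits (rad/s): [2.22, 2.22, 2.79, 2.79, 3.14, 3.14, 3.14].

INTERFACE

Orientations are given as a unit quaternion [x, y, z, w].
In Python, from bench import r, vision gives the robot as it stands.
- The arm moves only by the tool drive_tool, never from a script. Its argument "series" is a list of rows, each a list of 2 entries, a list of its own where there are three numbers: the shift along the world's x, y, z in cm, then the turn about the world's z in degrees. A call has exactly 10 rows; each row shifts and turns the commanded pose from where the row before left it; what a row does not reach is not made up. A row lasts 1/8 s, in which the tool goes at most 62.5 mm and 10.7 degrees, less where a joint would pass 70% of its speed; a pose out of reach is approached as far as the arm can. A call with a gripper value outside its range is refused whole. "hand" is the closure, from 0 (fully open) to 1 (shut), set as the call begins (left out, the last holds). The fingers move at their own pace and stop on an object; "newtons" is the grip in N (left out, the last holds). Time passes only in rows, so rows that do not move let the fingers close, or fill a call up. It gives the time, the measured TCP pose, the force, the opening and the grip force at its end, in the units of the state.
- r.read_state(): the state, without advancing time (a new reading comes with each control period).
- vision.camera(name): name is "scene" or "top" or "wrist"; returns a dict with "color" (480x640x3 uint8, red, green, blue), "intrinsics" (3x3 intrinsics, pixels), "R" (3x3) and "t" (3): a world point X has camera coordinates R X + t; the wrist camera has in their place "mount" (4x4, takes a point from camera to tool coordinates, whose origin is the TCP and whose axes are the flange's). Camera axes: x right, y down, z forward; pixel columns grow to the right and rows downward; lengths in m; the calibration is good to about 2 mm. A picture is of the moment at which its call begins: read the wrist's pose just before it. There is no depth.
- r.close_job(): hands the job in; it is judged then, once.
The state is a dict: "time": time; "joint_positions": joint angles; "joint_vel": joint speeds; "joint_torque": joint torques, N m; "ee_pos": TCP position; "eef_rot": TCP orientation; "ft_force": force on the tool from outside, world axes, zero at the start; "torque": the same for the moment, N m; "width": finger opening in m; "grip_force": force on a finger pad.
Only numpy, scipy, OpenCV 4.12 (cv2) and the standard library are available. Lean on these libraries where they do the work, as an engineer would, in place of code of your own. Each camera call takes 0.05 s, during which the arm holds its last target. There are 200 camera calls.

TASK

The four cleaned microscope objectives stand mixed up in the aluminium tray. Move them to the wooden rack, one standing upright in each rubber cup, in order of length with the shortest next to the nosepiece (the round grey turret with five ports lying at one end of the rack), ready to be fitted in that order. Set each one down gently, do not drop or topple any, and leave the little oil bottle standing where it is.

Things in the scene. Friction and masses are not known exactly. Their poses are not given: they have to be found in the camera images.
- objective_a: Plain metal objective lens, 32 mm high, the shortest, flat wide front with a 19 mm lens; 50 to 170 g. Stands on a black cap 30 mm across, 8 mm high; straight barrel 28 mm across up to 29 mm: grip there. Origin: centre of underside, z up. Starts in any compartment (59 x 62 mm, floor 5 mm above the table, walls 5 mm above the floor) of the aluminium tray; the four stand mixed in a row, about 62 mm apart
- objective_b: Plain metal objective lens, 43 mm high, second shortest, stepped front with a 12 mm lens; 50 to 170 g. Stands on a black cap 30 mm across, 8 mm high; straight barrel 28 mm across up to 29 mm: grip there. Origin: centre of underside, z up. Starts in any compartment (59 x 62 mm, floor 5 mm above the table, walls 5 mm above the floor) of the aluminium tray; the four stand mixed in a row, about 62 mm apart
- objective_c: Plain metal objective lens, 54 mm high, second longest, tapered front with a 7 mm lens; 50 to 170 g. Stands on a black cap 30 mm across, 8 mm high; straight barrel 28 mm across up to 29 mm: grip there. Origin: centre of underside, z up. Starts in any compartment (59 x 62 mm, floor 5 mm above the table, walls 5 mm above the floor) of the aluminium tray; the four stand mixed in a row, about 62 mm apart
- objective_d: Plain metal objective lens, 65 mm high, the longest, slender nose 9 mm across at the tip; 50 to 170 g. Stands on a black cap 30 mm across, 8 mm high; straight barrel 28 mm across up to 29 mm: grip there. Origin: centre of underside, z up. Starts in any compartment (59 x 62 mm, floor 5 mm above the table, walls 5 mm above the floor) of the aluminium tray; the four stand mixed in a row, about 62 mm apart
- cup_1: Empty black rubber cup with a grey felt floor, at one end of the rack. Four alike, fixed in a straight row 62 mm apart on a dark wooden rack (64 x 256 mm, 10 mm thick). 53 mm across outside, 46 mm inside; floor 2 mm and rim 7 mm above the origin (centre of underside, at the rack's top); z up, y along the row from cup_1 to cup_4
- cup_2: Empty black rubber cup with a grey felt floor, second in the row, between cup_1 and cup_3. Four alike, fixed in a straight row 62 mm apart on a dark wooden rack (64 x 256 mm, 10 mm thick). 53 mm across outside, 46 mm inside; floor 2 mm and rim 7 mm above the origin (centre of underside, at the rack's top); z up, y along the row from cup_1 to cup_4
- cup_3: Empty black rubber cup with a grey felt floor, third in the row, between cup_2 and cup_4. Four alike, fixed in a straight row 62 mm apart on a dark wooden rack (64 x 256 mm, 10 mm thick). 53 mm across outside, 46 mm inside; floor 2 mm and rim 7 mm above the origin (centre of underside, at the rack's top); z up, y along the row from cup_1 to cup_4
- cup_4: Empty black rubber cup with a grey felt floor, at the other end of the rack from cup_1. Four alike, fixed in a straight row 62 mm apart on a dark wooden rack (64 x 256 mm, 10 mm thick). 53 mm across outside, 46 mm inside; floor 2 mm and rim 7 mm above the origin (centre of underside, at the rack's top); z up, y along the row from cup_1 to cup_4
- nosepiece: Microscope nosepiece: round grey turret, 92 mm across, 46 mm high, ports up, fixed on the table in line with the rack, just beyond one of its ends (centre 107 mm from the nearest cup); which end varies. An eyepiece 60 mm high stands loose beyond the other end. Origin: centre of underside
- oil_bottle: a bystander: small loose amber glass bottle with a black cap, 28 mm across, 58 mm high, standing on the table between the tray and the rack, 45 g. Origin: centre of its underside

How it is judged:
At the end, for the whole second after the job is handed in: All four objectives are released, at rest and upright (0.12 rad) on the cup floors, within 10 mm of the cups' centres: the shortest in the cup next to the nosepiece, then in order of length, the longest farthest from it (((horizontal distance between nosepiece and cup_1 below 0.16 m and horizontal distance between objective_a and cup_1 below 0.01 m and z of objective_a in the frame of cup_1 between -0.002 and 0.005 m and horizontal distance between objective_b and cup_2 below 0.01 m and z of objective_b in the frame of cup_2 between -0.002 and 0.005 m and horizontal distance between objective_c and cup_3 below 0.01 m and z of objective_c in the frame of cup_3 between -0.002 and 0.005 m and horizontal distance between objective_d and cup_4 below 0.01 m and z of objective_d in the frame of cup_4 between -0.002 and 0.005 m) or (horizontal distance between nosepiece and cup_4 below 0.16 m and horizontal distance between objective_a and cup_4 below 0.01 m and z of objective_a in the frame of cup_4 between -0.002 and 0.005 m and horizontal distance between objective_b and cup_3 below 0.01 m and z of objective_b in the frame of cup_3 between -0.002 and 0.005 m and horizontal distance between objective_c and cup_2 below 0.01 m and z of objective_c in the frame of cup_2 between -0.002 and 0.005 m and horizontal distance between objective_d and cup_1 below 0.01 m and z of objective_d in the frame of cup_1 between -0.002 and 0.005 m)) and angle between each of objective_a, objective_b, objective_c, objective_d's own z axis and vertical below 0.12 rad and linear speed of each of objective_a, objective_b, objective_c, objective_d below 0.02 m/s); the robot touches nothing.
It fails at once if an objective was toppled (tilted by more than 0.7 rad) (angle between any of objective_a, objective_b, objective_c, objective_d's own z axis and vertical above 0.7 rad).
It fails at once if an objective was dropped (falling freely, not held, faster than 0.7 m/s) ((linear speed of objective_a above 0.7 m/s and contact force between the fingers and objective_a below 0.01 N) or (linear speed of objective_b above 0.7 m/s and contact force between the fingers and objective_b below 0.01 N) or (linear speed of objective_c above 0.7 m/s and contact force between the fingers and objective_c below 0.01 N) or (linear speed of objective_d above 0.7 m/s and contact force between the fingers and objective_d below 0.01 N)).
It fails at once if the oil bottle was knocked over or pushed more than 30 mm (angle between oil_bottle's own z axis and vertical above 0.5 rad or distance of oil_bottle from where it was at the start of the episode above 0.03 m).
It also fails if it takes over 93 s, if anything falls off the work surface, if the arm or the gripper's body presses on something with over 40 N, if the wrist force passes 120 N, or if a joint passes its speed limit or range.

## Working session

There is one attempt and no reset: what is moved stays moved. The work goes in short steps, Python scripts to look and compute and a tool call to move; the robot and the scene stay as the last step left them, time stands still between calls to the robot, and variables do not carry over. Pictures are saved under pics/ and viewed, at most 14 in all, crops included, and the job is handed in when it is done.

Besides the shell and the picture viewer there is one more tool, called after "Emit:" as name(argument=value, ...) on one line, values as JSON. drive_tool: Moves the arm, as the interface text tells. Its arguments: {"type":"object","properties":{"series":{"type":"array"},"hand":{"type":"number"},"newtons":{"type":"number"}},"required":["series"]}

```bash
mkdir -p pics; ls
python3 - <<'E'
from bench import r, vision
import cv2
s=r.read_state(); print({k:s[k] for k in('time','ee_pos','eef_rot','width','joint_positions')})
for n in('top','scene'):
    c=vision.camera(n); cv2.imwrite(f'pics/{n}0.png',c['color'][:,:,::-1]); print(n,c['intrinsics'],c['R'],c['t'])
E
```

```text
pics
{'time': 0.0, 'ee_pos': array([0.16708832, 0.6018894 , 0.22975414]), 'eef_rot': array([ 1.34987941e-01,  9.90847002e-01, -6.84946685e-04, -6.83969382e-05]), 'width': 0.08685273673567372, 'joint_positions': array([-1.32259989,  0.33289858, -0.06471031,  1.46090596,  0.02159209,
        1.34985995, -0.08853446])}
top [[441.96391813   0.         323.33102837]
 [  0.         441.96391813 242.59173026]
 [  0.           0.           1.        ]] [[-0.00601178 -0.99960337 -0.02751311]
 [-0.99106331  0.00962235 -0.13304482]
 [ 0.13325679  0.02646739 -0.99072807]] [0.03917095 0.56486716 0.77141756]
scene [[582.9271209    0.         327.69548426]
 [  0.         582.9271209  243.90760119]
 [  0.           0.           1.        ]] [[-0.72914924  0.68432834 -0.00600835]
 [ 0.50073473  0.52750532 -0.68629649]
 [-0.4664827  -0.50342116 -0.72729707]] [ 0.41373684 -0.26795423  1.14916579]
```

View pics/top0.png

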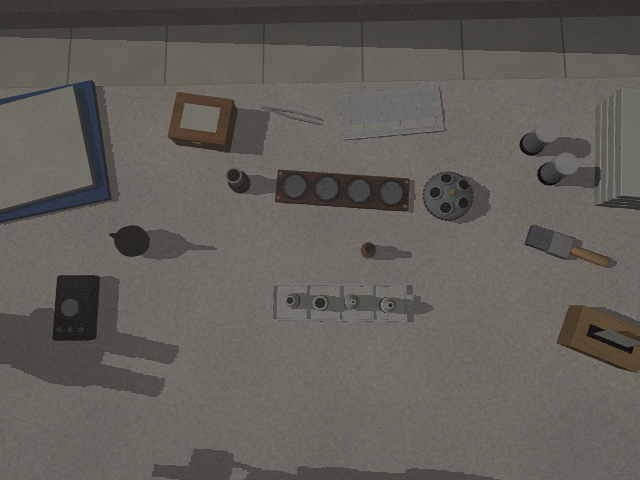

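View pics/scene0.png

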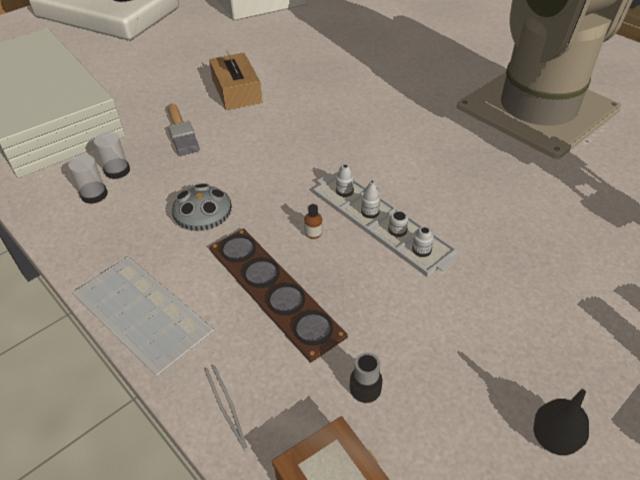

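The top view shows the tray's objectives near (292,300), (320,302), (352,301) and (388,304), the cups near (294,186) to (391,193), and the turret at (447,195), so the nosepiece is at the -y end. The scene view shows the bottle at (313,222) between the rack and tray. I'll zoom in and measure.

Run:
```python
import cv2,numpy as np
t=cv2.imread('pics/top0.png');s=cv2.imread('pics/scene0.png')
a=cv2.resize(t[160:335,260:460],(680,595),interpolation=cv2.INTER_CUBIC) # 3.4x
cv2.imwrite('pics/topz.png',cv2.convertScaleAbs(a,alpha=1.6))
b=cv2.resize(s[150:290,290:470],(771,600),interpolation=cv2.INTER_CUBIC) #4.286x
cv2.imwrite('pics/scz.png',b)
```

```text
(no output)
```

View pics/topz.png

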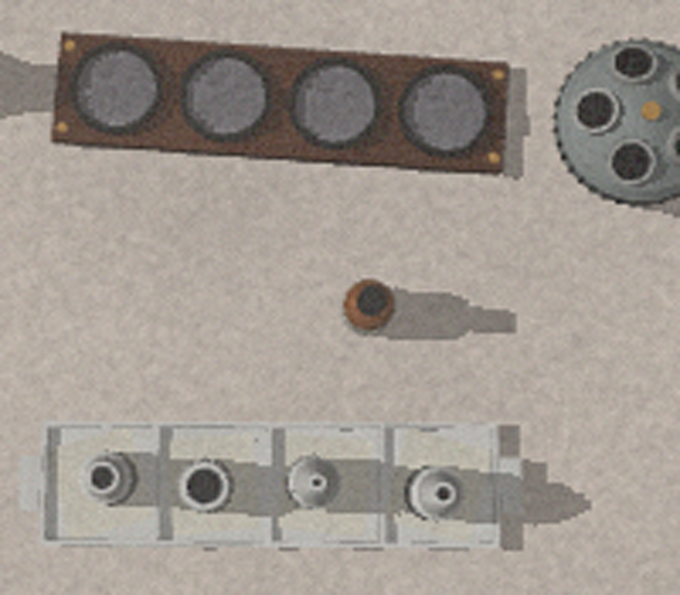

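View pics/scz.png

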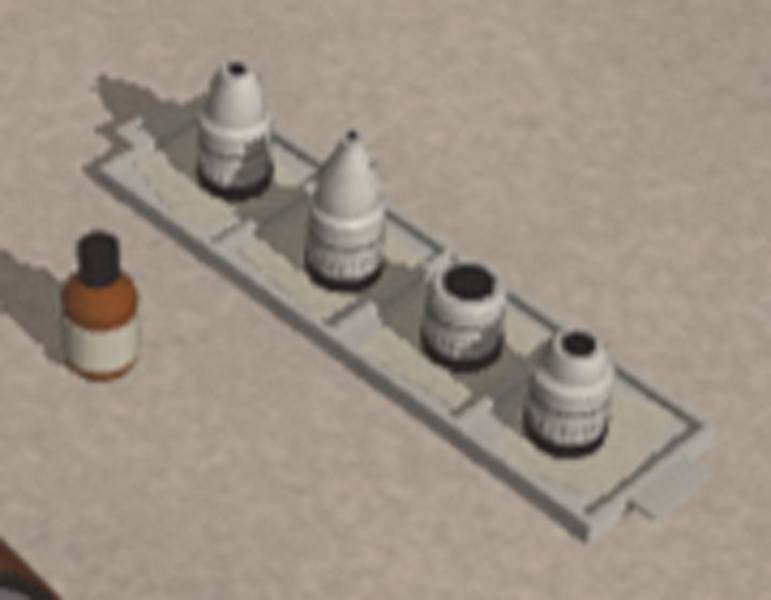

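The zooms show the tray from +y to -y as b (103,478), a (205,486), d (316,482), c (442,493). The felt floors are at (118,91), (226,97), (335,105) and (445,112), and the bottle cap is at (374,300). I'll cast rays through those pixels.

```bash
cat > h.py <<'E'
import numpy as np
K=np.array([[441.96391813,0,323.33102837],[0,441.96391813,242.59173026],[0,0,1]])
R=np.array([[-0.00601178,-0.99960337,-0.02751311],[-0.99106331,0.00962235,-0.13304482],[0.13325679,0.02646739,-0.99072807]])
t=np.array([0.03917095,0.56486716,0.77141756])
def cast(u,v,z,K=K,R=R,t=t):
    d=R.T@np.linalg.inv(K)@[u,v,1]; o=-R.T@t
    return o+d*(z-o[2])/d[2]
E
python3 - <<'E'
from h import *
import numpy as np
Z=lambda p:(260+(p[0]+.5)/3.4-.5,160+(p[1]+.5)/3.4-.5)
for n,p,z in [('b',(103,478),.048),('a',(205,486),.037),('d',(316,482),.070),('c',(442,493),.059),('cup+y d',(118,91),.012),('c',(226,97),.012),('b',(335,105),.012),('a',(445,112),.012),('bottle',(374,300),.058)]:
    print(n,cast(*Z(p),z).round(4))
from scipy.spatial.transform import Rotation as Q
print(Q.from_quat([1.34987941e-01,9.90847002e-01,-6.84946685e-04,-6.83969382e-05]).as_matrix().round(3))
from bench import vision
c=vision.camera('wrist'); print(c['intrinsics'],c['mount'])
E
```

```text
b [0.4608 0.0946 0.048 ]
a [0.4563 0.0415 0.037 ]
d [ 0.458 -0.016  0.07 ]
c [ 0.452  -0.0809  0.059 ]
cup+y d [0.6786 0.0907 0.012 ]
c [0.6743 0.0294 0.012 ]
b [ 0.6688 -0.032   0.012 ]
a [ 0.664  -0.0937  0.012 ]
bottle [ 0.5522 -0.0482  0.058 ]
[[-0.964  0.268 -0.   ]
 [ 0.268  0.964 -0.001]
 [-0.    -0.001 -1.   ]]
[[354.15374202   0.         320.46241609]
 [  0.         354.15374202 245.4042954 ]
 [  0.           0.           1.        ]] [[ 1.14798707e-03 -9.65382771e-01 -2.60834790e-01  7.06824904e-02]
 [ 9.99999341e-01  1.11402725e-03  2.78044180e-04 -4.70535793e-04]
 [ 2.21580036e-05 -2.60834937e-01  9.65383414e-01 -1.54602857e-01]
 [ 0.00000000e+00  0.00000000e+00  0.00000000e+00  1.00000000e+00]]
```

Finger closing along x clears the neighbours. A turn of about -74° gives that, so I'll approach above objective a.

Emit:
drive_tool(series=[[[1.4,-2.8,-0.3],-3.7],[[1.4,-2.8,-0.3],-3.7],[[1.4,-2.8,-0.3],-3.7],[[1.4,-2.8,-0.3],-3.7],[[1.4,-2.8,-0.3],-3.7],[[1.4,-2.8,-0.3],-3.7],[[1.4,-2.8,-0.3],-3.7],[[1.4,-2.8,-0.3],-3.7],[[1.4,-2.8,-0.3],-3.7],[[1.4,-2.8,-0.3],-3.7]], hand=0.2, newtons=15)

```text
time: 1.4
ee_pos: [0.3079, 0.3207, 0.2004]
eef_rot: [0.444, 0.896, 0.0, 0.0]
ft_force: [0.7, -0.2, -0.2]
width: 0.0695
grip_force: 0.0
```

Emit:
drive_tool(series=[[[1.4,-2.8,-0.3],-3.7],[[1.4,-2.8,-0.3],-3.7],[[1.4,-2.8,-0.3],-3.7],[[1.4,-2.8,-0.3],-3.7],[[1.4,-2.8,-0.3],-3.7],[[1.4,-2.8,-0.3],-3.7],[[1.4,-2.8,-0.3],-3.7],[[1.4,-2.8,-0.3],-3.7],[[1.4,-2.8,-0.3],-3.7],[[1.4,-2.8,-0.3],-3.7]])

```text
time: 2.65
ee_pos: [0.4478, 0.0401, 0.1705]
eef_rot: [0.706, 0.709, 0.0, 0.0]
ft_force: [-0.1, 0.2, 0.0]
width: 0.0697
grip_force: 0.0
```

```bash
cat >> h.py <<'E'
from scipy.spatial.transform import Rotation as Q
def wrist(name):
    from bench import r,vision
    import cv2
    s=r.read_state(); c=vision.camera('wrist'); cv2.imwrite(name,c['color'][:,:,::-1])
    T=np.eye(4);T[:3,:3]=Q.from_quat(s['eef_rot']).as_matrix();T[:3,3]=s['ee_pos']
    M=np.linalg.inv(T@c['mount']); print(s['time'],s['ee_pos'],s['eef_rot'],s['width'])
    np.savez(name+'.npz',K=c['intrinsics'],R=M[:3,:3],t=M[:3,3]); 
def wc(name,u,v,z):
    d=np.load(name+'.npz'); return cast(u,v,z,d['K'],d['R'],d['t']).round(4)
E
python3 -c "
from h import *
wrist('pics/w1.png')"
```

```text
2.65 [0.44779752 0.04012014 0.17045299] [7.05653855e-01 7.08556702e-01 8.80236604e-05 1.71211249e-04] 0.06973988218932999
```

View pics/w1.png

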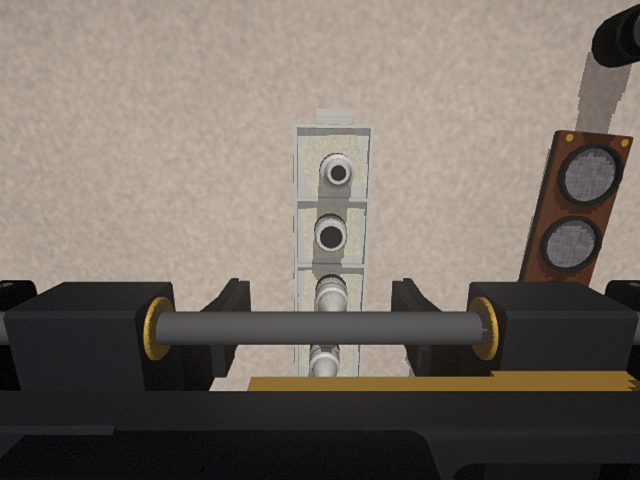

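In the wrist view, b's lens is at (338,172), a's at (330,236), d's front is near (332,295), and the two +y cup floors are at (590,175) and (571,243).

```bash
python3 -c "
from h import *
f='pics/w1.png'
print(wc(f,338,172,.048),wc(f,330,236,.037),wc(f,590,175,.012),wc(f,571,243,.012))"
```

```text
[0.4614 0.0943 0.048 ] [0.4563 0.0411 0.037 ] [0.6825 0.0907 0.012 ] [0.6775 0.0295 0.012 ]
```

The two views agree. Descend on a.

Emit:
drive_tool(series=[[[0.85,0.1,0],0],[[0,0,-2.5],0],[[0,0,-2.5],0],[[0,0,-2.5],0],[[0,0,-2.5],0],[[0,0,-2],0],[[0,0,-1.5],0],[[0,0,-1],0],[[0,0,-0.5],0],[[0,0,0],0]])

```text
time: 3.95
ee_pos: [0.4558, 0.0433, 0.0206]
eef_rot: [0.704, 0.71, 0.0, 0.0]
ft_force: [-0.1, 0.2, 0.2]
width: 0.0699
grip_force: 0.0
```

Emit:
drive_tool(series=[[[0,0,0],0],[[0,0,0],0],[[0,0,0],0],[[0,0,0],0],[[0,0,0],0],[[0,0,0],0],[[0,0,0],0],[[0,0,0],0],[[0,0,0],0],[[0,0,0],0]], hand=0.8, newtons=15)

```text
time: 5.2
ee_pos: [0.4557, 0.0433, 0.0207]
eef_rot: [0.704, 0.71, 0.0, 0.0]
ft_force: [-2.0, -0.1, 4.9]
width: 0.0276
grip_force: 28.7
```

Emit:
drive_tool(series=[[[0,0,1],0],[[0,0,2],0],[[0,0,2.5],0],[[0,0,2.5],0],[[0,0,2],0],[[1,-0.5,0],0],[[2,-1.5,0],0],[[2.5,-1.5,0],0],[[2.5,-1.5,0],0],[[2.5,-1.5,0],0]])

```text
time: 6.45
ee_pos: [0.5615, -0.0228, 0.1194]
eef_rot: [0.704, 0.71, -0.001, -0.0]
ft_force: [-0.4, 0.8, -0.1]
width: 0.0274
grip_force: 27.0
```

Emit:
drive_tool(series=[[[2.5,-1.5,0],0],[[2.5,-1.5,0],0],[[2.5,-1.5,0],0],[[1.9,-1.5,0],0],[[1,-1,0],0],[[0,0,0],0],[[0,0,-1],0],[[0,0,-2],0],[[0,0,-2],0],[[0,0,0],0]])

```text
time: 7.7
ee_pos: [0.663, -0.0912, 0.0679]
eef_rot: [0.704, 0.71, -0.001, -0.002]
ft_force: [-0.2, 0.1, -0.6]
width: 0.0274
grip_force: 27.0
```

```bash
python3 -c "
from h import *
wrist('pics/w2.png')"
```

```text
7.7 [ 0.66302751 -0.09115594  0.06786654] [ 0.70399418  0.71020278 -0.00132683 -0.00156686] 0.027436909469049486
```

View pics/w2.png

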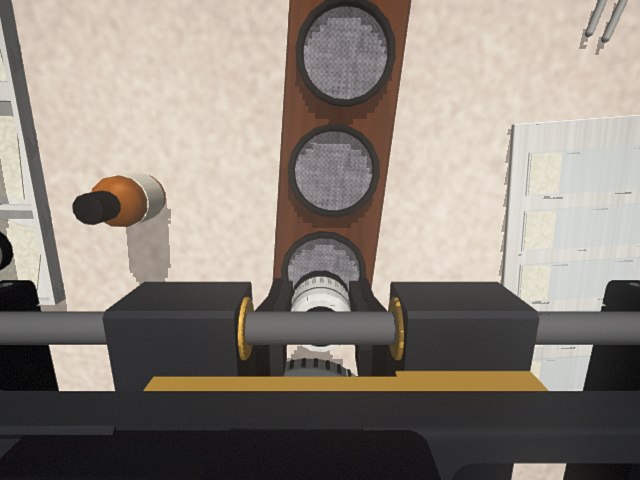

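This shows a held upright over the end cup. The next two cup floors are at (345,52) and (333,171).

```bash
python3 -c "
from h import *
f='pics/w2.png'
print(wc(f,345,52,.012),wc(f,333,171,.012))"
```

```text
[0.6751 0.0301 0.012 ] [ 0.6699 -0.0325  0.012 ]
```

Emit:
drive_tool(series=[[[0.15,-0.1,-0.8],0],[[0,0,-0.8],0],[[0,0,-0.8],0],[[0,0,-0.5],0],[[0,0,-0.3],0],[[0,0,-0.2],0],[[0,0,-0.2],0],[[0,0,-0.1],0],[[0,0,-0.1],0],[[0,0,0],0]])

```text
time: 9.0
ee_pos: [0.6662, -0.0927, 0.0325]
eef_rot: [0.704, 0.71, 0.0, 0.0]
ft_force: [-0.5, 0.0, -0.8]
width: 0.0272
grip_force: 27.0
```

Emit:
drive_tool(series=[[[-0.1,-0.1,-0.1],0],[[0,0,-0.1],0],[[0,0,-0.1],0],[[0,0,-0.05],0],[[0,0,-0.05],0],[[0,0,-0.05],0],[[0,0,0],0],[[0,0,0],0],[[0,0,0],0],[[0,0,0],0]])

```text
time: 10.25
ee_pos: [0.6652, -0.0938, 0.0281]
eef_rot: [0.704, 0.71, 0.0, 0.0]
ft_force: [-0.4, -0.1, -1.0]
width: 0.0276
grip_force: 27.0
```

Emit:
drive_tool(series=[[[0,0,-0.05],0],[[0,0,-0.05],0],[[0,0,-0.05],0],[[0,0,0],0],[[0,0,0],0],[[0,0,0],0],[[0,0,0],0],[[0,0,0],0],[[0,0,0],0],[[0,0,0],0]])

```text
time: 11.5
ee_pos: [0.6653, -0.0938, 0.0278]
eef_rot: [0.704, 0.71, 0.0, -0.0]
ft_force: [-6.3, 1.5, 11.1]
width: 0.0275
grip_force: 27.6
```

Contact at TCP z about 0.028. Ease up 1 mm, then release.

Emit:
drive_tool(series=[[[0,0,0.1],0],[[0,0,0],0],[[0,0,0],0],[[0,0,0],0],[[0,0,0],0],[[0,0,0],0],[[0,0,0],0],[[0,0,0],0],[[0,0,0],0],[[0,0,0],0]])

```text
time: 12.75
ee_pos: [0.6653, -0.0938, 0.0278]
eef_rot: [0.704, 0.71, 0.0, 0.0]
ft_force: [-2.1, 0.1, 5.4]
width: 0.0273
grip_force: 27.4
```

Emit:
drive_tool(series=[[[0,0,0],0],[[0,0,0],0],[[0,0,0],0],[[0,0,0],0],[[0,0,1],0],[[0,0,2],0],[[0,0,2],0],[[0,0,2],0],[[0,0,2],0],[[0,0,0],0]], hand=0.2)

```text
time: 14.0
ee_pos: [0.6662, -0.094, 0.1198]
eef_rot: [0.704, 0.71, 0.001, 0.001]
ft_force: [-0.1, -0.6, -0.4]
width: 0.0695
grip_force: 0.0
```

Next is b.

Emit:
drive_tool(series=[[[-1.0,0.9,0],0],[[-2.4,2.2,0],0],[[-2.4,2.2,0],0],[[-2.4,2.2,0],0],[[-2.4,2.2,0],0],[[-2.4,2.2,0],0],[[-2.4,2.2,0],0],[[-2.4,2.2,0],0],[[-1.8,1.7,0],0],[[-0.8,0.8,0],0]])

```text
time: 15.25
ee_pos: [0.4593, 0.0954, 0.1168]
eef_rot: [0.703, 0.711, -0.0, -0.001]
ft_force: [-0.0, -0.7, 0.1]
width: 0.0695
grip_force: 0.0
```

```bash
python3 -c "
from h import *
wrist('pics/w3.png')
import cv2
from bench import vision
a=cv2.imread('pics/w3.png')[:,100:540]; b=vision.camera('scene')['color'][120:360,180:480,::-1]
o=cv2.resize(b,(400,320),interpolation=cv2.INTER_CUBIC)
c=np.zeros((480,760,3),np.uint8); c[:,:360]=a[:,40:400]; c[:320,360:]=o
cv2.imwrite('pics/m3.png',c)"
```

```text
15.25 [0.45926951 0.09544946 0.11680688] [ 7.03266985e-01  7.10925451e-01 -4.64909341e-04 -5.78397223e-04] 0.06951120508636671
```

View pics/m3.png

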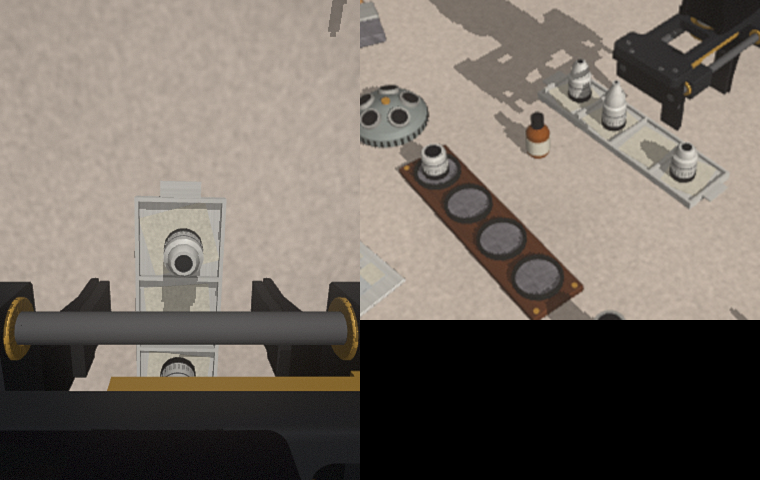

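Objective a stands in the cup next to the turret, and b's lens sits centred between the fingers at (323,263). Descend.

Emit:
drive_tool(series=[[[0.1,0,-1],0],[[0,0,-2],0],[[0,0,-2],0],[[0,0,-2],0],[[0,0,-1.5],0],[[0,0,-0.8],0],[[0,0,-0.4],0],[[0,0,0],0],[[0,0,0],0],[[0,0,0],0]])

```text
time: 16.6
ee_pos: [0.4625, 0.0944, 0.021]
eef_rot: [0.704, 0.71, 0.0, 0.0]
ft_force: [-0.9, 0.1, 0.2]
width: 0.0695
grip_force: 0.0
```

Emit:
drive_tool(series=[[[0,0,0],0],[[0,0,0],0],[[0,0,0],0],[[0,0,0],0],[[0,0,0],0],[[0,0,0],0],[[0,0,0],0],[[0,0,0],0],[[0,0,0],0],[[0,0,0],0]], hand=0.8)

```text
time: 17.85
ee_pos: [0.4622, 0.0942, 0.0206]
eef_rot: [0.704, 0.71, 0.0, -0.0]
ft_force: [-1.7, -0.2, 4.4]
width: 0.0277
grip_force: 29.9
```

Emit:
drive_tool(series=[[[0,0,1],0],[[0,0,2],0],[[0,0,2.5],0],[[0,0,2.5],0],[[0,0,2],0],[[1,-0.6,0],0],[[2,-1.2,0],0],[[2.5,-1.5,0],0],[[2.5,-1.5,0],0],[[2.5,-1.5,0],0]])

```text
time: 19.1
ee_pos: [0.5681, 0.0301, 0.1195]
eef_rot: [0.704, 0.71, -0.001, 0.0]
ft_force: [0.1, -0.5, -1.5]
width: 0.0273
grip_force: 29.7
```

Emit:
drive_tool(series=[[[2.5,-1.5,0],0],[[2.5,-1.5,0],0],[[2.5,-1.5,0],0],[[1.9,-1.2,0],0],[[0.8,-0.6,0],0],[[0,0,0],0],[[0,0,-1],0],[[0,0,-2],0],[[0,0,-2],0],[[0,0,0],0]])

```text
time: 20.35
ee_pos: [0.6675, -0.0314, 0.0679]
eef_rot: [0.704, 0.71, -0.001, -0.001]
ft_force: [-0.3, 0.2, -0.8]
width: 0.0274
grip_force: 29.7
```

Emit:
drive_tool(series=[[[0,0,-0.8],0],[[0,0,-0.8],0],[[0,0,-0.8],0],[[0,0,-0.5],0],[[0,0,-0.4],0],[[0,0,-0.3],0],[[0,0,-0.2],0],[[0,0,0],0],[[0,0,0],0],[[0,0,0],0]])

```text
time: 21.6
ee_pos: [0.6693, -0.0317, 0.0327]
eef_rot: [0.704, 0.71, 0.0, 0.0]
ft_force: [0.1, -0.7, -1.5]
width: 0.0275
grip_force: 29.7
```

Lower until contact, then ease.

Emit:
drive_tool(series=[[[0,0,-0.1],0],[[0,0,-0.1],0],[[0,0,-0.1],0],[[0,0,-0.1],0],[[0,0,-0.05],0],[[0,0,-0.05],0],[[0,0,-0.05],0],[[0,0,0],0],[[0,0,0],0],[[0,0,0],0]])

```text
time: 22.85
ee_pos: [0.6692, -0.0318, 0.0277]
eef_rot: [0.704, 0.71, 0.0, -0.0]
ft_force: [-2.9, -0.6, 5.4]
width: 0.0277
grip_force: 30.0
```

Emit:
drive_tool(series=[[[0,0,0],0],[[0,0,0],0],[[0,0,0],0],[[0,0,0],0],[[0,0,1],0],[[0,0,2],0],[[0,0,2],0],[[0,0,2],0],[[0,0,2],0],[[0,0,0],0]], hand=0.2)

```text
time: 24.1
ee_pos: [0.6702, -0.0319, 0.1193]
eef_rot: [0.704, 0.71, 0.001, 0.001]
ft_force: [1.0, -0.9, 0.2]
width: 0.0694
grip_force: 0.0
```

Emit:
drive_tool(series=[[[-1.0,0.1,0],0],[[-2.4,0.2,0],0],[[-2.5,0.2,0],0],[[-2.5,0.2,0],0],[[-2.5,0.2,0],0],[[-2.5,0.2,0],0],[[-2.5,0.2,0],0],[[-2.5,0.2,0],0],[[-1.8,0.1,0],0],[[-0.9,0,0],0]])

```text
time: 25.35
ee_pos: [0.4565, -0.0155, 0.1163]
eef_rot: [0.704, 0.71, -0.0, -0.001]
ft_force: [0.2, 0.3, 0.4]
width: 0.0696
grip_force: 0.0
```

```bash
python3 -c "
from h import *
wrist('pics/w4.png')
import cv2
from bench import vision
c=vision.camera('scene'); s=290+351.5/4.286-.5,150+135.5/4.286-.5
for p,z in(((351,135),.07),((237,69),.059),((470,281),.037),((577,344),.048)): print(cast(290+(p[0]+.5)/4.2833-.5,150+(p[1]+.5)/4.2857-.5,z,c['intrinsics'],c['R'],c['t']).round(4))
a=cv2.imread('pics/w4.png')[:,100:540]; b=c['color'][120:360,180:480,::-1]
o=cv2.resize(b,(400,320),interpolation=cv2.INTER_CUBIC)
m=np.zeros((480,760,3),np.uint8); m[:,:360]=a[:,40:400]; m[:320,360:]=o
cv2.imwrite('pics/m4.png',m)"
```

```text
25.35 [ 0.45647972 -0.01547443  0.11631443] [ 7.03852622e-01  7.10345660e-01 -2.97544325e-04 -6.64817627e-04] 0.06959945521665484
[ 0.4577 -0.018   0.07  ]
[ 0.4517 -0.0823  0.059 ]
[0.4554 0.0407 0.037 ]
[0.4613 0.0937 0.048 ]
```

View pics/m4.png

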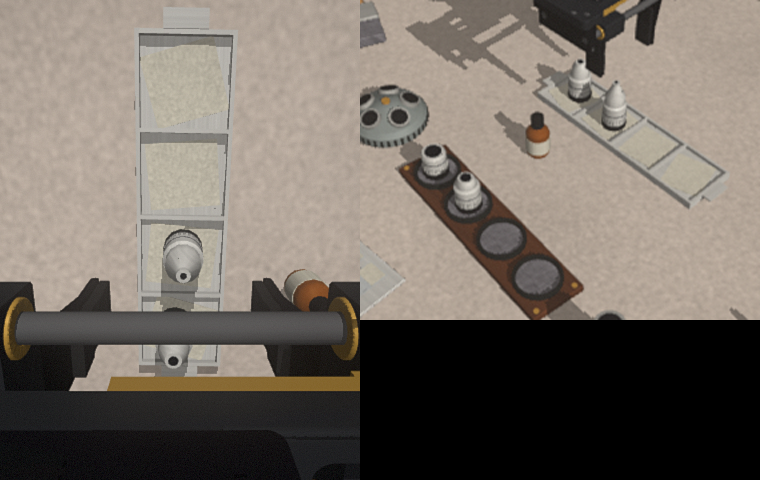

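a and b stand in their cups, and d's tip at (323,276) is centred between the fingers. Descend and grip.

Emit:
drive_tool(series=[[[0,-0.1,-1],0],[[0,0,-2],0],[[0,0,-2],0],[[0,0,-2],0],[[0,0,-1.5],0],[[0,0,-0.8],0],[[0,0,-0.4],0],[[0,0,0],0],[[0,0,0],0],[[0,0,0],0]])

```text
time: 26.7
ee_pos: [0.4585, -0.0167, 0.0204]
eef_rot: [0.704, 0.71, 0.0, 0.0]
ft_force: [0.0, 0.4, 0.3]
width: 0.0695
grip_force: 0.0
```

Emit:
drive_tool(series=[[[0,0,0],0],[[0,0,0],0],[[0,0,0],0],[[0,0,0],0],[[0,0,0],0],[[0,0,0],0],[[0,0,0],0],[[0,0,0],0],[[0,0,0],0],[[0,0,0],0]], hand=0.8)

```text
time: 27.95
ee_pos: [0.4582, -0.0168, 0.0201]
eef_rot: [0.704, 0.71, 0.0, 0.0]
ft_force: [1.0, -0.0, -0.5]
width: 0.0278
grip_force: 15.0
```

Emit:
drive_tool(series=[[[0,0,1],0],[[0,0,2],0],[[0,0,2.5],0],[[0,0,2.5],0],[[0,0,2],0],[[1,0.5,0],0],[[2.2,1,0],0],[[2.7,1.3,0],0],[[2.7,1.3,0],0],[[2.7,1.3,0],0]])

```text
time: 29.2
ee_pos: [0.5721, 0.0382, 0.1187]
eef_rot: [0.704, 0.71, -0.001, -0.0]
ft_force: [0.3, 0.8, -1.0]
width: 0.0278
grip_force: 15.0
```

Emit:
drive_tool(series=[[[2.7,1.3,0],0],[[2.7,1.3,0],0],[[2.5,1.3,0],0],[[1.9,1,0],0],[[1,0.5,0],0],[[0,0,0],0],[[0,0,-1],0],[[0,0,-2],0],[[0,0,-2],0],[[0,0,0],0]])

```text
time: 30.45
ee_pos: [0.6775, 0.0911, 0.0673]
eef_rot: [0.704, 0.71, -0.002, -0.001]
ft_force: [-0.1, 0.8, 0.0]
width: 0.0275
grip_force: 15.0
```

Emit:
drive_tool(series=[[[0,0,-0.8],0],[[0,0,-0.8],0],[[0,0,-0.8],0],[[0,0,-0.5],0],[[0,0,-0.4],0],[[0,0,-0.3],0],[[0,0,-0.2],0],[[0,0,0],0],[[0,0,0],0],[[0,0,0],0]])

```text
time: 31.7
ee_pos: [0.6793, 0.0912, 0.0322]
eef_rot: [0.704, 0.71, 0.0, 0.0]
ft_force: [-0.2, 0.3, -1.3]
width: 0.0277
grip_force: 15.0
```

Emit:
drive_tool(series=[[[0,0,-0.1],0],[[0,0,-0.1],0],[[0,0,-0.1],0],[[0,0,-0.1],0],[[0,0,-0.05],0],[[0,0,-0.05],0],[[0,0,-0.05],0],[[0,0,0],0],[[0,0,0],0],[[0,0,0],0]])

```text
time: 32.95
ee_pos: [0.6792, 0.0913, 0.0271]
eef_rot: [0.704, 0.71, 0.0, -0.0]
ft_force: [-3.5, -0.2, 5.5]
width: 0.0282
grip_force: 15.0
```

Emit:
drive_tool(series=[[[0,0,0],0],[[0,0,0],0],[[0,0,0],0],[[0,0,0],0],[[0,0,1],0],[[0,0,2],0],[[0,0,2],0],[[0,0,2],0],[[0,0,2],0],[[0,0,0],0]], hand=0.2)

```text
time: 34.2
ee_pos: [0.6803, 0.0913, 0.1189]
eef_rot: [0.704, 0.71, 0.001, 0.001]
ft_force: [-0.4, 0.2, 0.4]
width: 0.0698
grip_force: 0.0
```

Emit:
drive_tool(series=[[[-1.0,-0.8,0],0],[[-2.4,-1.9,0],0],[[-2.7,-2,0],0],[[-2.7,-2,0],0],[[-2.7,-2,0],0],[[-2.7,-2,0],0],[[-2.7,-2,0],0],[[-2.6,-2,0],0],[[-2.2,-1.6,0],0],[[-1.0,-0.9,0],0]])

```text
time: 35.45
ee_pos: [0.4501, -0.0815, 0.1157]
eef_rot: [0.704, 0.71, -0.0, -0.001]
ft_force: [1.1, 0.0, 0.2]
width: 0.07
grip_force: 0.0
```

```bash
python3 -c "
from h import *
wrist('pics/w5.png')
import cv2
from bench import vision
c=vision.camera('scene')
a=cv2.imread('pics/w5.png')[:,100:540]; b=c['color'][120:360,180:480,::-1]
o=cv2.resize(b,(400,320),interpolation=cv2.INTER_CUBIC)
m=np.zeros((480,760,3),np.uint8); m[:,:360]=a[:,40:400]; m[:320,360:]=o
cv2.imwrite('pics/m5.png',m)"
```

```text
35.45 [ 0.45011897 -0.08146019  0.1157131 ] [ 7.04402808e-01  7.09799935e-01 -1.85387175e-04 -8.37759582e-04] 0.0700327409421122
```

View pics/m5.png

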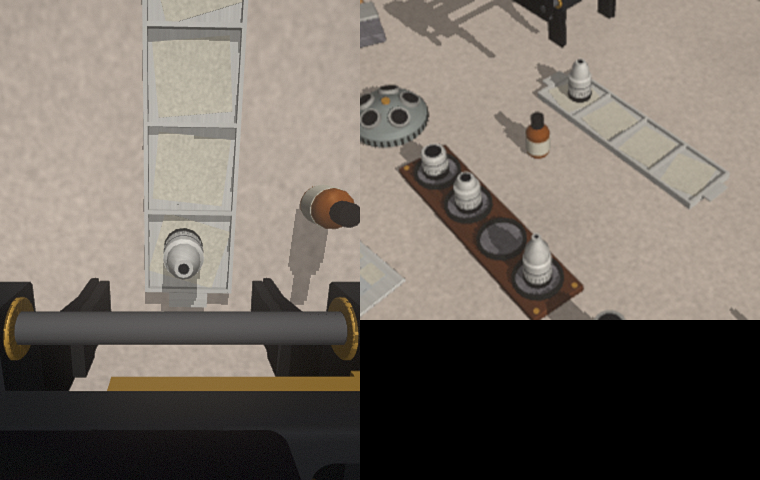

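d stands in its cup, and c's lens is centred between the fingers at (323,270). Descend and grip.

Emit:
drive_tool(series=[[[0,0,-1],0],[[0,0,-2],0],[[0,0,-2],0],[[0,0,-2],0],[[0,0,-1.5],0],[[0,0,-0.8],0],[[0,0,-0.3],0],[[0,0,0],0],[[0,0,0],0],[[0,0,0],0]])

```text
time: 36.8
ee_pos: [0.4525, -0.0807, 0.0209]
eef_rot: [0.704, 0.71, 0.0, 0.0]
ft_force: [0.9, 0.2, -1.0]
width: 0.0693
grip_force: 0.0
```

Emit:
drive_tool(series=[[[0,0,0],0],[[0,0,0],0],[[0,0,0],0],[[0,0,0],0],[[0,0,0],0],[[0,0,0],0],[[0,0,0],0],[[0,0,0],0],[[0,0,0],0],[[0,0,0],0]], hand=0.8)

```text
time: 38.05
ee_pos: [0.4521, -0.0808, 0.0206]
eef_rot: [0.704, 0.71, 0.0, -0.0]
ft_force: [-1.6, 0.7, 5.4]
width: 0.0275
grip_force: 29.3
```

Emit:
drive_tool(series=[[[0,0,1],0],[[0,0,2],0],[[0,0,2.5],0],[[0,0,2.5],0],[[0,0,2],0],[[1,0.5,0],0],[[2.2,1.1,0],0],[[2.7,1.3,0],0],[[2.7,1.3,0],0],[[2.7,1.3,0],0]])

```text
time: 39.3
ee_pos: [0.5661, -0.0247, 0.1191]
eef_rot: [0.704, 0.71, -0.001, -0.0]
ft_force: [-0.4, 0.1, -1.2]
width: 0.0276
grip_force: 29.0
```

Emit:
drive_tool(series=[[[2.7,1.3,0],0],[[2.7,1.3,0],0],[[2.6,1.3,0],0],[[2.0,1.1,0],0],[[1,0.6,0],0],[[0,0,0],0],[[0,0,-1],0],[[0,0,-2],0],[[0,0,-2],0],[[0,0,0],0]])

```text
time: 40.55
ee_pos: [0.6735, 0.0302, 0.0678]
eef_rot: [0.704, 0.71, -0.002, -0.001]
ft_force: [0.3, -0.4, -1.5]
width: 0.0272
grip_force: 29.0
```

Emit:
drive_tool(series=[[[0,0,-0.8],0],[[0,0,-0.8],0],[[0,0,-0.8],0],[[0,0,-0.5],0],[[0,0,-0.4],0],[[0,0,-0.3],0],[[0,0,-0.2],0],[[0,0,0],0],[[0,0,0],0],[[0,0,0],0]])

```text
time: 41.8
ee_pos: [0.6753, 0.0303, 0.0327]
eef_rot: [0.704, 0.71, 0.0, 0.0]
ft_force: [-1.0, -0.0, -0.9]
width: 0.0274
grip_force: 29.0
```

Emit:
drive_tool(series=[[[0,0,-0.1],0],[[0,0,-0.1],0],[[0,0,-0.1],0],[[0,0,-0.1],0],[[0,0,-0.05],0],[[0,0,-0.05],0],[[0,0,-0.05],0],[[0,0,0],0],[[0,0,0],0],[[0,0,0],0]])

```text
time: 43.05
ee_pos: [0.6752, 0.0302, 0.0277]
eef_rot: [0.704, 0.71, 0.0, -0.0]
ft_force: [-2.6, 0.1, 5.2]
width: 0.0272
grip_force: 29.3
```

Release, then retreat up and back.

Emit:
drive_tool(series=[[[0,0,0],0],[[0,0,0],0],[[0,0,0],0],[[0,0,0],0],[[0,0,1],0],[[0,0,2],0],[[0,0,2],0],[[0,0,2],0],[[0,0,2],0],[[0,0,2],0]], hand=0.2)

```text
time: 44.3
ee_pos: [0.6752, 0.0303, 0.1387]
eef_rot: [0.704, 0.71, 0.0, 0.0]
ft_force: [1.0, 0.6, -0.0]
width: 0.0695
grip_force: 0.0
```

Emit:
drive_tool(series=[[[-1,0,1],0],[[-2.5,0,1],0],[[-2.5,0,1],0],[[-2.5,0,1],0],[[-2.5,0,1],0],[[-2.5,0,1],0],[[-2.5,0,1],0],[[-2.5,0,1],0],[[-1.5,0,0],0],[[0,0,0],0]])

```text
time: 45.55
ee_pos: [0.4741, 0.0304, 0.217]
eef_rot: [0.704, 0.71, 0.001, -0.001]
ft_force: [0.3, 0.8, -0.1]
width: 0.0699
grip_force: 0.0
```

```bash
python3 -c "
import cv2,numpy as np
from bench import vision
c=vision.camera('scene')['color'][200:380,170:370,::-1]; t=vision.camera('top')['color'][140:340,250:450,::-1]
m=np.zeros((400,800,3),np.uint8); m[:360,:400]=cv2.resize(c,(400,360),interpolation=2); m[:,400:]=cv2.resize(t,(400,400),interpolation=2)
cv2.imwrite('pics/m6.png',m)"
```

```text
(no output)
```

View pics/m6.png

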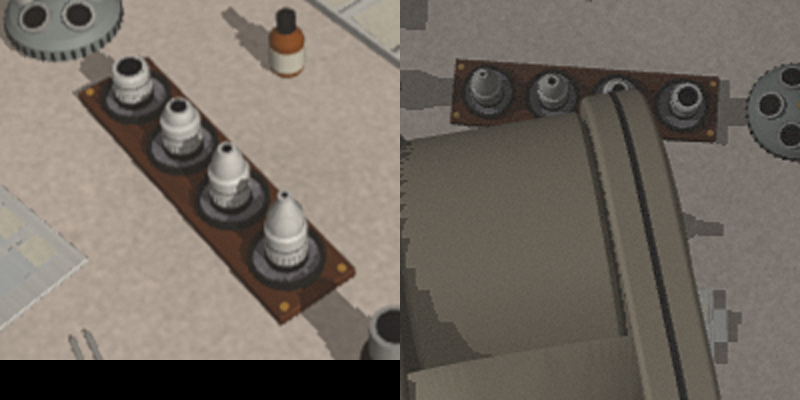

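All four stand upright in order a, b, c, d from the turret, and the bottle is still standing. In the top half of the picture the tips are at (687,95), (619,90), (551,78) and (482,74). I'll check centring from these.

```bash
python3 -c "
from h import *
for n,p,z,c in(('a',(687,94),.044,(.664,-.0937)),('b',(619,90),.055,(.6688,-.032)),('c',(551,78),.066,(.6743,.0294)),('d',(482,74),.077,(.6786,.0907))):
    print(n,(1e3*(cast(250+(p[0]-399.5)/2-.5,140+(p[1]+.5)/2-.5,z)[:2]-c)).round(1))"
```

```text
a [ 2.9 -1.2]
b [-0.2  0.2]
c [3.3 0.4]
d [0.4 0.4]
```

All are within about 4 mm of their cup centres, so I'm handing in.

```bash
python3 -c "
from bench import r
print(r.close_job())"
```

```text
the job is handed in; nothing more can be done
None
```

I moved all four objectives to the rack and handed the job in at about 46 s: they stand upright in length order with the shortest next to the nosepiece, each within about 4 mm of its cup centre by the top camera, and the oil bottle is still standing; no verdict came back.

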